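# Load a ring chuck and seat the engraver's sticking carriage

### The job

Put the chuck that holds the gold ring into the socket of the engraver's loading carriage, then push the carriage into the hood until it is fully home against the stop inside. The carriage is stuck with dried polishing compound: push it firmly until it breaks free, then bring it gently onto the stop so that the stop is not hit or strained, let go, and leave everything else where it is.

Things in the scene. Friction and masses are not known exactly. Their poses are not given: they have to be found in the camera images.
- gold_grip (a point): Loose 150 g chuck with the GOLD ring: upright knurled grey-steel cylinder 32 mm across, 40 mm tall; on top a 17 mm collet with the 24 mm gold ring (top 30 mm above this point), below a taper-nosed shank 18.4 mm across, 24 mm long. The point is on its axis at the height to grip: 26 mm above the cylinder's flat underside (its seat), 50 mm above the shank's end. z: its axis, up.
- silver_grip (a point): The same point of a second, alike chuck with a silver ring; to be left in the rack.
- bare_grip (a point): The same point of a third, alike chuck with no ring; to be left in the rack.
- rack: Fixed dark wooden block, 56 (x) by 172 (y) by 30 mm tall, in which the three chucks stand with their shanks in holes 56 mm apart along its y, in any order. Origin: centre of its underside.
- socket (a point): Centre of the mouth of the carriage's socket: a chamfered 21 mm hole, 25 mm deep, in a dark steel block 54 mm square. The chuck's flat underside comes to rest on the block's top face, which is at this point, 74 mm above the table. Moves with the carriage; axes as the carriage's.
- handle (a point): Middle of the carriage's handle: a black level round bar 12 mm thick, 92 mm long along its x, 95 mm above the table, on two 10 mm posts 72 mm apart, open below (47 mm from plate top to bar axis). The socket lies 150 mm ahead of it, towards -y. Moves with the carriage; axes as the carriage's. Push it towards -y.
- carriage: Carriage, about 0.8 kg: aluminium plate 96 x 205 x 14 mm that slides only along its own y; -y leads into the hood. Origin: plate underside, 61 mm below the handle point. Stuck at first: moves only under 13 to 19 N, for its first 5 to 40 mm, then breaks free, slides with about 3 N and stays where left. It meets its stop 105 to 160 mm from its start.
- bed: Fixed slide under the carriage: dark plate 110 mm wide with two steel rails along its y; the carriage moves to its -y. Origin: on the table, mid-way between the rails. Inside the hood at its end, out of sight, is the stop, set at another depth each day: a light spring pin (5 mm, rising to under 2 N, too weak to push the carriage back), then a firm bumper, 6 N per mm. Home is at the bumper.
- engraver: Fixed engraving machine over the end of the slide; origin and axes as bed. White hood 260 mm wide, 228 mm tall, amber side windows, laser head on top; its open front, facing the carriage, is at y = -180 mm. At the end of travel the handle is still 100 mm or more outside it. The stop must not be struck or loaded with more than 15 N (meeting it at 40 mm/s is safe).
- jar: Bystander: amber jar, 60 mm across, 85 mm tall. Origin: centre of its underside.
- mandrel: Bystander: upright tapered steel ring mandrel, 220 mm tall, on a 90 mm foot. Origin: centre of its underside.
- tray: Bystander: low blue tray with three compartments, 90 by 120 by 22 mm. Origin: centre of its underside.
- hammer: Bystander: hammer, 240 mm long, lying flat.
- loupe: Bystander: black loupe, 34 mm across, 26 mm tall, standing.
- tweezers: Bystander: steel tweezers, 135 mm long, 8 mm high, lying flat.

How it is judged:
By the outcome, as a careful person would: the job done as asked, in the order asked, and still so for the second after the job is handed in, with the robot touching nothing.
It also fails if it takes over 67 s, if anything falls off the work surface, if the arm or the gripper's body presses on something with over 40 N, if the wrist force passes 120 N, or if a joint passes its speed limit or range.

### The arm

A 7-joint arm with a two-finger parallel gripper is mounted at the origin on the work surface. World frame = base frame: x ahead of the robot, y to its left, z up, the work surface at z = 0. Lengths are in m, angles in rad, forces in N, time in s.
With the tool pointing down it reaches from about 0.4 to 0.85 m from the base axis. Payload 4.4 kg.
Tool frame: the origin (TCP) lies at the very end of the fingers, on their centre line; the grasp point (between the pads) lies 19 mm behind it; z points along the fingers, y is the direction in which the jaws open and shut (so a half turn about z gives the same grasp; the last joint's range is limited). The gripper opens to 94 mm and grips with 3 to 60 N. Pads are 16 mm wide; open, the fingers measure 119 mm over their backs; the gripper's body (75 mm by 177 mm) begins 78 mm behind the grasp point.
Start: joints at [1.094, 0.628, 0.038, 1.517, -0.027, 0.996, -0.02], TCP at [0.26, -0.596, 0.205] pointing down, gripper open.
Joint ranges: [-3.06, 3.06], [-0.37, 2.12], [-1.25, 1.32], [0.18, 2.47], [-1.1, 4.24], [0.23, 1.98], [-2.94, 2.94]. Speed limits (rad/s): [2.57, 2.57, 3.14, 3.14, 3.14, 3.14, 3.14].

### API

Orientations are given as a unit quaternion [x, y, z, w].
In Python, from plant import robot gives the robot as it stands.
- The arm moves only by the tool servo_tool, never from a script. Its argument "commands" is a list of rows, each an object with "slide": the shift along the world's x, y, z in m, a list of three; "angular": the turn, a rotation vector about the world's x, y, z in rad, a list of three. In form: [{"slide": [x, y, z], "angular": [rx, ry, rz]}, ...]. A call has 1 to 20 rows; each row is the pose to reach, as a shift and turn from the pose measured when the call began; what a row does not reach only later rows make up. A row lasts 1/10 s, in which the tool goes at most 50 mm and 8.59 degrees, less where a joint would pass 70% of its speed; a pose out of reach is approached as far as the arm can. A call with a gripper value outside its range is refused whole. "claw" is the opening, from 0 (shut) to 1 (fully open), set as the call begins (left out, the last holds). The fingers move at their own pace and stop on an object; the grip force is fixed at half the most. Time passes only in rows, so rows that repeat a pose let the fingers close. It gives the time, the measured TCP pose, the force and the opening at its end, in the units of the state.
- robot.get_state(): the state, without advancing time (a new reading comes with each control period).
- robot.camera(name): name is "scene" or "top" or "wrist"; returns a dict with "image" (384x512x3 uint8, blue, green, red), "fx", "fy", "cx", "cy" (pixels), "pose" (4x4, takes a point from camera to world coordinates). Camera axes: x right, y down, z forward; pixel columns grow to the right and rows downward; lengths in m; the calibration is good to about 2 mm. The wrist camera is an equidistant fisheye: a pixel r from the principal point sees the ray r / f radians off the axis. A picture is of the moment at which its call begins. There is no depth.
- robot.finish_job(): hands the job in, once; it reports no verdict.
The state is a dict: "time_s": time; "qpos": joint angles; "dq": joint speeds; "joint_efforts": joint torques, N m; "tool_pos": TCP position; "tool_rot": TCP orientation; "ft_force": force on the tool from outside, world axes, zero at the start; "torque": the same for the moment, N m; "grip_width": opening from 0.0 (shut) to 1.0 (fully open).
Only numpy, scipy, OpenCV 4.12 (cv2) and the standard library are available. Lean on these libraries where they do the work, as an engineer would, in place of code of your own. Each camera call takes 0.05 s, during which the arm holds its last target. There are 200 camera calls.

## Working session

There is one attempt and no reset: what is moved stays moved. The work goes in short steps, Python scripts to look and compute and a tool call to move; the robot and the scene stay as the last step left them, time stands still between calls to the robot, and variables do not carry over. Pictures are saved under pics/ and viewed, about 8 in all and at most 12, crops included, and the job is handed in when it is done.

Besides the shell and the picture viewer there is one more tool, called after ">>>" by a JSON object that holds its "op" and its "data". servo_tool: Moves the arm, as the interface text tells. Its arguments: {"type":"object","properties":{"commands":{"type":"array"},"claw":{"type":"number"}},"required":["commands"]}

```bash
mkdir -p pics; ls; cat > h.py <<'E'
import numpy as np, cv2, json
from plant import robot
from scipy.spatial.transform import Rotation as R
def cam(n,save=None):
    c=robot.camera(n)
    if save: cv2.imwrite('pics/'+save,c['image'])
    return c
def ray(c,u,v,fish=False):
    x=(u-c['cx'])/c['fx'];y=(v-c['cy'])/c['fy']
    if fish:
        r=np.hypot(x,y); s=np.sin(r)/r if r>1e-9 else 1; d=np.array([x*s,y*s,np.cos(r)])
    else: d=np.array([x,y,1.])
    P=np.array(c['pose']); return P[:3,3],P[:3,:3]@d
def onz(c,u,v,z,fish=False):
    o,d=ray(c,u,v,fish); return o+d*(z-o[2])/d[2]
def proj(c,p,fish=False):
    P=np.array(c['pose']); q=P[:3,:3].T@(np.array(p)-P[:3,3])
    if fish:
        rr=np.hypot(q[0],q[1]); th=np.arctan2(rr,q[2]); return c['cx']+c['fx']*th*q[0]/rr, c['cy']+c['fy']*th*q[1]/rr
    return c['cx']+c['fx']*q[0]/q[2], c['cy']+c['fy']*q[1]/q[2]
E
python3 - <<'E'
from h import *
import pickle
cs={n:cam(n) for n in ("scene","top","wrist")}
pickle.dump(cs,open('c0.pkl','wb'))
print(robot.get_state())
for n,c in cs.items(): print(n,c['fx'],c['cx'],c['cy'],np.round(c['pose'],3).tolist())
cv2.imwrite('pics/top.png',cv2.resize(cs['top']['image'],(800,600)))
cv2.imwrite('pics/scene.png',cv2.resize(cs['scene']['image'],(800,600)))
E
```

```text
pics
{'time_s': 0.15, 'qpos': array([ 1.09420412,  0.62909834,  0.03844166,  1.51810357, -0.02698772,
        0.99627491, -0.01999566]), 'dq': array([ 0.00125962, -0.00360807,  0.00213723, -0.00419194,  0.00024693,
       -0.0007469 ,  0.00020857]), 'joint_efforts': array([ 2.56032828e-03, -5.50095248e+01,  1.14530336e+00, -1.86817789e+01,
       -5.20947052e-02,  2.09096266e-02,  9.86717191e-05]), 'tool_pos': array([ 0.25940833, -0.59547041,  0.20479923]), 'tool_rot': array([ 9.78978286e-01,  2.03963351e-01, -1.43931603e-04, -6.67967630e-04]), 'ft_force': array([-0.03629706,  0.44640051, -0.24898136]), 'torque': array([-0.03684253,  0.00312553, -0.04380963]), 'grip_width': 0.9996567852402048}
scene 480.57759718672617 260.70717015969296 192.73726665478088 [[0.888, 0.376, -0.265, 0.856], [0.46, -0.715, 0.527, -0.657], [0.008, -0.59, -0.807, 1.128], [0.0, 0.0, 0.0, 1.0]]
top 472.94037568020605 254.1283083027878 184.72456042398608 [[0.005, -0.996, 0.09, 0.372], [-1.0, -0.005, 0.003, 0.043], [-0.003, -0.09, -0.996, 1.412], [0.0, 0.0, 0.0, 1.0]]
wrist 297.3186396354542 257.75424831929723 197.0120464360041 [[0.399, -0.882, -0.251, 0.332], [-0.917, -0.384, -0.108, -0.564], [-0.001, 0.273, -0.962, 0.385], [0.0, 0.0, 0.0, 1.0]]
```

View pics/top.png

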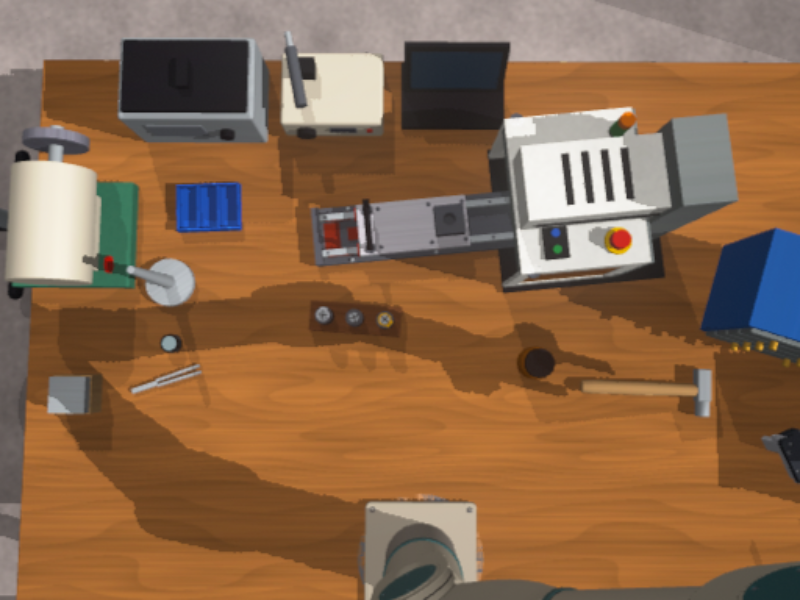

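View pics/scene.png

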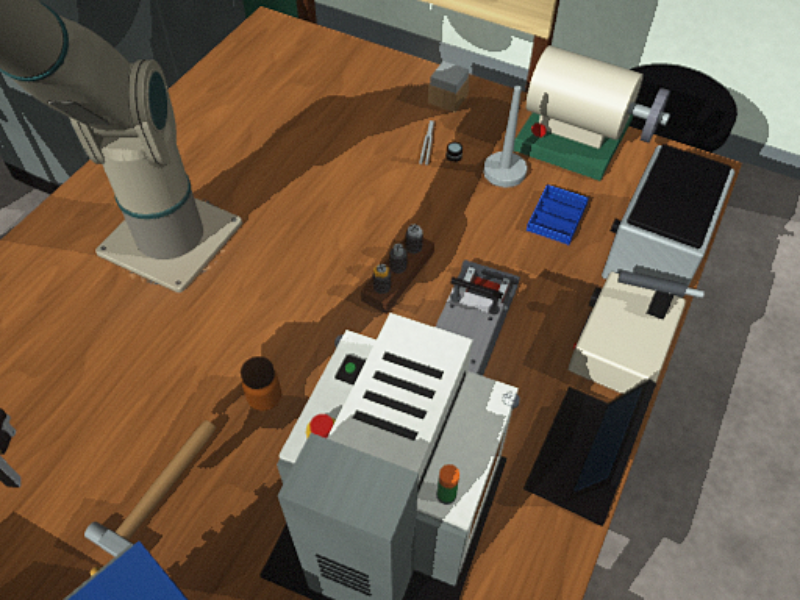

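Top view (800x600): gold chuck at (385,320), silver (322,315), bare (354,317), socket (450,219), handle (368,225), hood mouth at about x=510. In the scene view gold is at (381,272). Next I measure these by masks.

```bash
python3 - <<'E'
from h import *
import pickle
cs=pickle.load(open('c0.pkl','rb'))
k=.64
t,s=cs['top'],cs['scene']
for n,c,(u,v) in (('top',t,(385*k,320*k)),('scene',s,(381*k,272*k))):
    hsv=cv2.cvtColor(c['image'],cv2.COLOR_BGR2HSV)
    u,v=int(u),int(v); b=hsv[v-9:v+10,u-12:u+13]
    m=((b[...,0]>18)&(b[...,0]<35)&(b[...,1]>110)&(b[...,2]>90))
    ys,xs=np.nonzero(m); print(n,m.sum(),xs.mean()+u-12,ys.mean()+v-9, onz(c,xs.mean()+u-12,ys.mean()+v-9,.082))
for n,(u,v),z in (('silver',(322,315),.083),('bare',(354,317),.08),('handle',(368,225),.1),('socket',(450,219),.074),
  ('plate c1',(372,203),.048),('plate c2',(465,196),.048),('jar',(536,362),.085),('gold',(385,320),.085)):
    print(n,onz(t,u*k,v*k,z).round(3))
a=t['image'][95:225,190:350]; cv2.imwrite('pics/crop.png',cv2.resize(a,None,fx=5,fy=5,interpolation=cv2.INTER_CUBIC)[:600])
E
```

```text
top 31 246.19354838709677 204.32258064516128 [0.43716961 0.06938348 0.082     ]
scene 28 243.75 174.14285714285714 [0.44069051 0.06060076 0.082     ]
silver [0.444 0.182 0.083]
bare [0.441 0.125 0.08 ]
handle [0.606 0.1   0.1  ]
socket [ 0.622 -0.049  0.074]
plate c1 [0.657 0.095 0.048]
plate c2 [ 0.671 -0.079  0.048]
jar [ 0.362 -0.201  0.085]
gold [0.436 0.069 0.085]
```

View pics/crop.png

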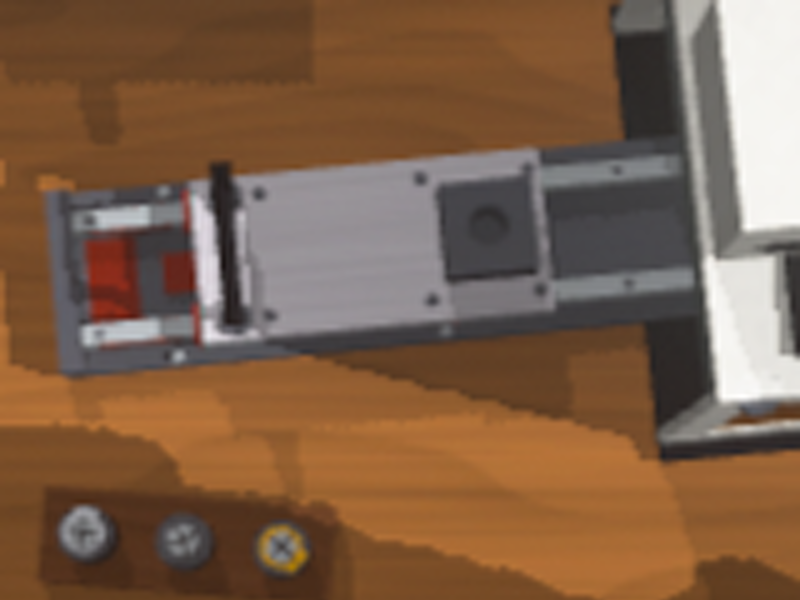

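The crop shows the gold ring at (282,548), the socket hole at (488,226), the handle from (220,165) to (234,322), and plate edges with a slope of about -0.095. That puts the carriage yaw at about +0.095 rad. The rack row yaw is about -0.08, so one jaw yaw of +0.095 serves both. I move to a hover over the gold chuck.

>>> {"op": "servo_tool", "data": {"commands": [{"slide": [0.02,0.04,0.04],"angular": [0,0,0.1]},{"slide": [0.05,0.09,0.085],"angular": [0,0,0.2]},{"slide": [0.07,0.14,0.085],"angular": [0,0,0.35]},{"slide": [0.09,0.19,0.085],"angular": [0,0,0.5]},{"slide": [0.11,0.24,0.085],"angular": [0,0,0.6]},{"slide": [0.14,0.29,0.085],"angular": [0,0,0.7]},{"slide": [0.16,0.34,0.085],"angular": [0,0,0.8]},{"slide": [0.165,0.39,0.08],"angular": [0,0,0.9]},{"slide": [0.17,0.44,0.07],"angular": [0,0,1.0]},{"slide": [0.175,0.49,0.06],"angular": [0,0,1.1]},{"slide": [0.177,0.54,0.04],"angular": [0,0,1.2]},{"slide": [0.177,0.585,0.02],"angular": [0,0,1.255]},{"slide": [0.177,0.63,0],"angular": [0,0,1.255]},{"slide": [0.177,0.665,-0.03],"angular": [0,0,1.255]},{"slide": [0.177,0.665,-0.055],"angular": [0,0,1.255]},{"slide": [0.177,0.665,-0.055],"angular": [0,0,1.255]},{"slide": [0.177,0.665,-0.055],"angular": [0,0,1.255]}], "claw": 1}}

```text
time_s: 1.85
tool_pos: [0.4349, 0.0712, 0.1482]
tool_rot: [0.671, 0.741, -0.002, -0.002]
ft_force: [0.5, -1.2, -0.0]
grip_width: 0.998
```

```bash
python3 - <<'E'
from h import *
import pickle
c=cam('wrist'); pickle.dump(c,open('w1.pkl','wb')); st=robot.get_state()
print(st['time_s'],st['tool_pos'],st['tool_rot'],st['ft_force'])
print('tool axes',R.from_quat(st['tool_rot']).as_matrix().round(3).tolist())
print(proj(c,[.437,.069,.086],True))
hsv=cv2.cvtColor(c['image'],cv2.COLOR_BGR2HSV)
m=cv2.inRange(hsv,(18,110,90),(35,255,255)); n,l,sts,ce=cv2.connectedComponentsWithStats(m)
for i in range(1,n):
    if sts[i,4]>25: print(sts[i],ce[i],onz(c,*ce[i],.085,True))
cv2.imwrite('pics/w1.png',cv2.resize(c['image'],(800,600)))
E
```

```text
1.9 [0.43577416 0.06989685 0.1492521 ] [ 0.67201588  0.74053478 -0.00131684 -0.00107337] [-0.38621548 -0.94884398  1.1795788 ]
tool axes [[-0.097, 0.995, -0.003], [0.995, 0.097, -0.001], [-0.0, -0.003, -1.0]]
(np.float64(260.30962145329886), np.float64(211.5550998422758))
[245 197  31  32 382] [259.7513089  211.59947644] [0.43656028 0.06857624 0.085     ]
[ 91 284  23  47 554] [ 99.83574007 306.58303249] [ 0.26754267 -0.06561269  0.085     ]
[402 284  24  48 534] [415.49625468 307.1423221 ] [ 0.62376669 -0.02934483  0.085     ]
[ 235  329  239   41 2179] [360.80587425 354.50986691] [ 0.57525397 -0.10054921  0.085     ]
```

View pics/w1.png

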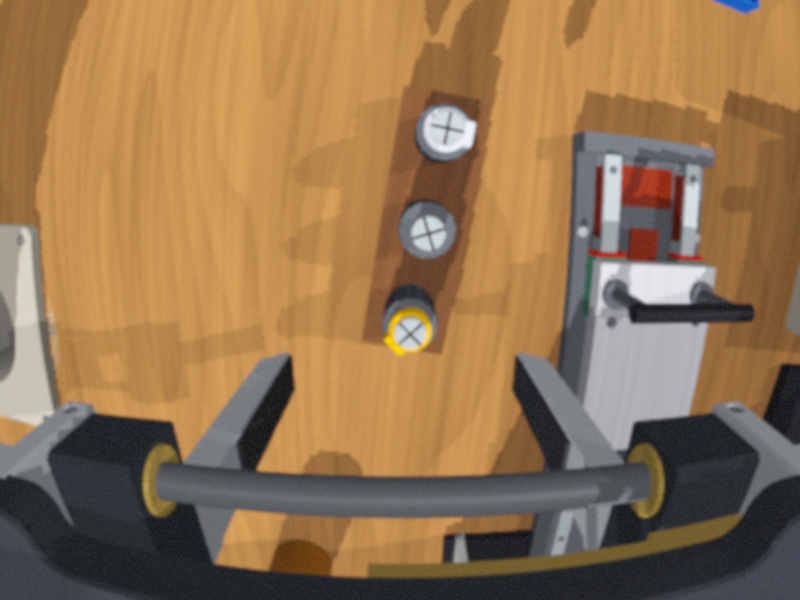

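The wrist view shows the gold ring cross at about (410,333), with the fingers straddling it and the neighbours clear. It gives gold at about (0.438, 0.068), in agreement with the top view. I descend to TCP z 0.037 and grip.

>>> {"op": "servo_tool", "data": {"commands": [{"slide": [0.002,-0.002,-0.025],"angular": [0,0,0]},{"slide": [0.002,-0.002,-0.05],"angular": [0,0,0]},{"slide": [0.002,-0.002,-0.075],"angular": [0,0,0]},{"slide": [0.002,-0.002,-0.095],"angular": [0,0,0]},{"slide": [0.002,-0.002,-0.107],"angular": [0,0,0]},{"slide": [0.002,-0.002,-0.112],"angular": [0,0,0]},{"slide": [0.002,-0.002,-0.112],"angular": [0,0,0]},{"slide": [0.002,-0.002,-0.112],"angular": [0,0,0]}]}}

```text
time_s: 2.7
tool_pos: [0.4386, 0.0674, 0.0381]
tool_rot: [0.672, 0.74, -0.001, -0.0]
ft_force: [0.6, -0.0, -0.4]
grip_width: 0.995
```

>>> {"op": "servo_tool", "data": {"commands": [{"slide": [0,0,0],"angular": [0,0,0]},{"slide": [0,0,0],"angular": [0,0,0]},{"slide": [0,0,0],"angular": [0,0,0]},{"slide": [0,0,0],"angular": [0,0,0]},{"slide": [0,0,0],"angular": [0,0,0]},{"slide": [0,0,0],"angular": [0,0,0]},{"slide": [0,0,0],"angular": [0,0,0]},{"slide": [0,0,0],"angular": [0,0,0]}], "claw": 0}}

```text
time_s: 3.5
tool_pos: [0.4386, 0.0674, 0.0381]
tool_rot: [0.672, 0.74, -0.001, -0.001]
ft_force: [0.1, 0.6, 0.4]
grip_width: 0.355
```

>>> {"op": "servo_tool", "data": {"commands": [{"slide": [0,0,0.02],"angular": [0,0,0]},{"slide": [0,0,0.05],"angular": [0,0,0]},{"slide": [0,0,0.09],"angular": [0,0,0]},{"slide": [0,0,0.12],"angular": [0,0,0]},{"slide": [0.02,-0.02,0.132],"angular": [0,0,0]},{"slide": [0.05,-0.05,0.132],"angular": [0,0,0]},{"slide": [0.08,-0.08,0.132],"angular": [0,0,0]},{"slide": [0.1,-0.105,0.132],"angular": [0,0,0]},{"slide": [0.111,-0.117,0.132],"angular": [0,0,0]},{"slide": [0.111,-0.117,0.132],"angular": [0,0,0]},{"slide": [0.111,-0.117,0.132],"angular": [0,0,0]},{"slide": [0.111,-0.117,0.132],"angular": [0,0,0]}]}}

```text
time_s: 4.7
tool_pos: [0.5484, -0.048, 0.1699]
tool_rot: [0.672, 0.741, -0.001, -0.001]
ft_force: [-0.4, 0.2, -1.6]
grip_width: 0.335
```

```bash
python3 - <<'E'
from h import *
import pickle
c=cam('wrist'); pickle.dump(c,open('w2.pkl','wb')); st=robot.get_state()
print(st['time_s'],st['tool_pos'],st['tool_rot'],st['ft_force'],st['grip_width'])
print(proj(c,[.622,-.049,.074],True),proj(c,[.606,.1,.101],True))
cv2.imwrite('pics/w2.png',cv2.resize(c['image'],(800,600)))
E
```

```text
4.75 [ 0.54860329 -0.04806635  0.17006038] [ 0.67159095  0.74092088 -0.00090307 -0.00101467] [ 0.49461414 -0.74592455 -0.78324141] 0.33688440255908025
(np.float64(331.47094189069037), np.float64(206.02050740914922)) (np.float64(342.5954390986413), np.float64(46.241211763643435))
```

View pics/w2.png

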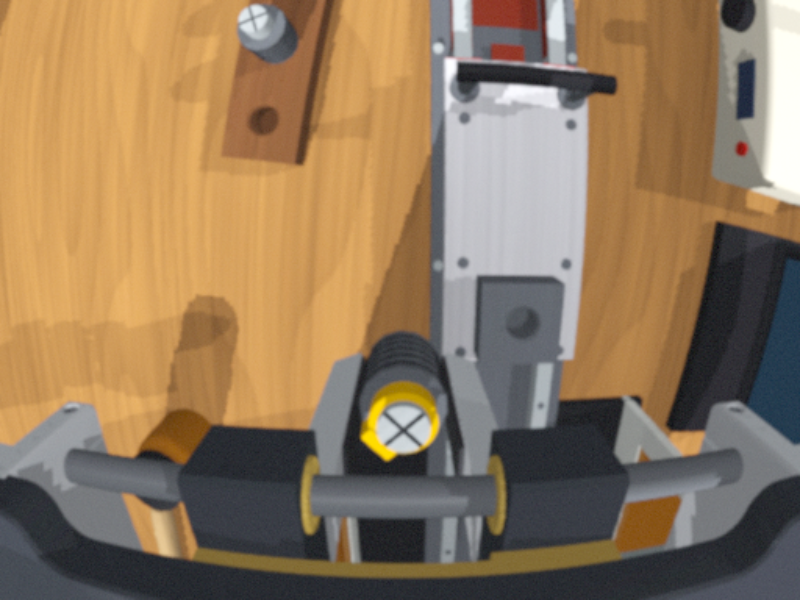

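Gold is held with its ring cross at (403,427). The socket mouth is visible at (522,322), the block top corners at about (478,277) and (563,278), and the handle from (460,72) to (615,85). I refine from these.

```bash
python3 - <<'E'
from h import *
import pickle
c=pickle.load(open('w2.pkl','rb')); g=cv2.cvtColor(c['image'],cv2.COLOR_BGR2GRAY)
k=.64
b=g[190:224,318:350]; print(b[::2,::2])
m=(b<b[8:24,6:26].min()+22).astype(np.uint8); n,l,s,ce=cv2.connectedComponentsWithStats(m)
for i in range(1,n):
  if s[i,4]>15: print(s[i],ce[i]+[318,190],onz(c,*(ce[i]+[318,190]),.074,True))
print('sock eye',onz(c,522*k-.2,322*k-.2,.074,True))
print('ring',onz(c,403*k,427*k,.219,True))
for p in ((460,72),(615,85)): print('handle',onz(c,p[0]*k,p[1]*k,.097,True))
for p in ((443,150),(438,265)): pass
print('plate edge',onz(c,443*k,330*k,.048,True),onz(c,444*k,110*k,.048,True),onz(c,587*k,110*k,.048,True),onz(c,575*k,350*k,.048,True))
E
```

```text
[[103 103 102 100 103 103 103 107 104 104  99 105 103 108 106 107]
 [102 101 106 104 105 106 107 106 104 104 102 108 104 104 107 109]
 [104 104 106 102 105 103 105 104  99 105 100 103 104 105 105 105]
 [106 103 107 103 105 107  99  98  89  90  94  99 108 107 105 106]
 [103 102 105 105 102  95  86  86  82  86  71  80  95 105 108 105]
 [100 102 106 102  92  91  86  88  86  84  69  65  78  95 106 106]
 [ 99 105 104  98  89  84  85  86  85  84  68  60  71  87 102 102]
 [103 100 102  90  88  87  85  89  92  81  64  65  65  80 102 104]
 [105 104 105  91  86  88  88  85  83  71  64  64  65  79  96 107]
 [104  99 102  88  84  88  84  78  72  66  60  59  67  81  98 105]
 [103 100 100  83  67  74  70  73  73  65  68  66  69  86 106 111]
 [103 101 102  95  78  63  69  70  70  64  73  71  84  99 105 105]
 [105 102 102 105  91  76  67  65  66  69  70  83  89 101 111 107]
 [106 107  99 101 105  96  87  80  82  80  93  96 101 103 104 105]
 [103 104 103  99 105 106  98  98 100  96 103 101 105 104 110 104]
 [106 104 104 102 103 100 105 102 105 103 108 100 102 106 106 106]
 [102 104 102 105 105 106 102 103 103 102 104 108 105 105 102 108]]
[  7   8  20  19 181] [336.28176796 208.40883978] [ 0.62743203 -0.05100834  0.074     ]
sock eye [ 0.62446703 -0.04862067  0.074     ]
ring [ 0.54853381 -0.04614407  0.219     ]
handle [0.5653114  0.09421331 0.097     ]
handle [0.65595616 0.10413451 0.097     ]
plate edge [ 0.57782441 -0.067353    0.048     ] [0.56211576 0.07938294 0.048     ] [0.6585276  0.09559797 0.048     ] [ 0.67709915 -0.07375433  0.048     ]
```

Socket (0.6247,-0.049) lies on the plate's midline and 149 mm from the handle (150 expected). The handle mid is (0.6106,0.0992), yaw 0.095. The needed shift is about (+0.076,-0.003).

>>> {"op": "servo_tool", "data": {"commands": [{"slide": [0.025,-0.001,0],"angular": [0,0,0]},{"slide": [0.05,-0.002,0],"angular": [0,0,0]},{"slide": [0.07,-0.003,0],"angular": [0,0,0]},{"slide": [0.076,-0.003,0],"angular": [0,0,0]},{"slide": [0.076,-0.003,-0.02],"angular": [0,0,0]},{"slide": [0.076,-0.003,-0.04],"angular": [0,0,0]},{"slide": [0.076,-0.003,-0.054],"angular": [0,0,0]},{"slide": [0.076,-0.003,-0.056],"angular": [0,0,0]},{"slide": [0.076,-0.003,-0.056],"angular": [0,0,0]},{"slide": [0.076,-0.003,-0.056],"angular": [0,0,0]}]}}

```text
time_s: 5.75
tool_pos: [0.6251, -0.0508, 0.115]
tool_rot: [0.672, 0.741, -0.0, -0.0]
ft_force: [0.3, -0.5, -0.8]
grip_width: 0.335
```

```bash
python3 - <<'E'
from h import *
import pickle
c=cam('scene'); t=cam('top'); st=robot.get_state(); pickle.dump((c,t),open('s3.pkl','wb'))
print(st['time_s'],st['tool_pos'],st['ft_force'])
u,v=proj(c,[.6247,-.049,.08]); print(u,v,proj(t,[.6247,-.049,.08]))
u,v=int(u),int(v); a=c['image'][max(v-45,0):v+45,u-50:u+50]
cv2.imwrite('pics/s3.png',cv2.resize(a,None,fx=6,fy=6,interpolation=cv2.INTER_CUBIC))
E
```

```text
5.85 [ 0.62525145 -0.05099452  0.11507478] [ 0.15474334 -0.44414288 -2.06106441]
286.5067126685351 230.72004417649245 (np.float64(288.1520877978347), np.float64(138.83486575317252))
```

View pics/s3.png

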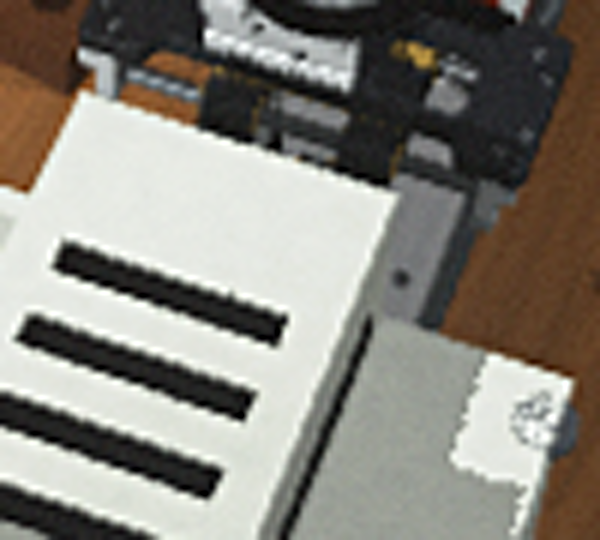

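The hood hides the socket in the scene view, so I insert by force feel.

>>> {"op": "servo_tool", "data": {"commands": [{"slide": [0,0,-0.004],"angular": [0,0,0]},{"slide": [0,0,-0.008],"angular": [0,0,0]},{"slide": [0,0,-0.011],"angular": [0,0,0]},{"slide": [0,0,-0.014],"angular": [0,0,0]},{"slide": [0,0,-0.017],"angular": [0,0,0]},{"slide": [0,0,-0.017],"angular": [0,0,0]},{"slide": [0,0,-0.017],"angular": [0,0,0]}]}}

```text
time_s: 6.55
tool_pos: [0.6252, -0.0509, 0.0979]
tool_rot: [0.672, 0.741, -0.0, -0.0]
ft_force: [0.2, -0.4, -1.4]
grip_width: 0.334
```

>>> {"op": "servo_tool", "data": {"commands": [{"slide": [0,0,-0.004],"angular": [0,0,0]},{"slide": [0,0,-0.008],"angular": [0,0,0]},{"slide": [0,0,-0.011],"angular": [0,0,0]},{"slide": [0,0,-0.013],"angular": [0,0,0]},{"slide": [0,0,-0.0145],"angular": [0,0,0]},{"slide": [0,0,-0.0155],"angular": [0,0,0]},{"slide": [0,0,-0.016],"angular": [0,0,0]},{"slide": [0,0,-0.016],"angular": [0,0,0]},{"slide": [0,0,-0.016],"angular": [0,0,0]}]}}

```text
time_s: 7.45
tool_pos: [0.6252, -0.0509, 0.083]
tool_rot: [0.672, 0.741, -0.0, -0.0]
ft_force: [-2.6, -0.8, 6.2]
grip_width: 0.335
```

The chuck seated at z 0.083 (0.082 expected) with light upward force. I release it.

>>> {"op": "servo_tool", "data": {"commands": [{"slide": [0,0,0],"angular": [0,0,0]},{"slide": [0,0,0],"angular": [0,0,0]},{"slide": [0,0,0],"angular": [0,0,0]},{"slide": [0,0,0],"angular": [0,0,0]},{"slide": [0,0,0],"angular": [0,0,0]},{"slide": [0,0,0],"angular": [0,0,0]},{"slide": [0,0,0],"angular": [0,0,0]}], "claw": 1}}

```text
time_s: 8.15
tool_pos: [0.6252, -0.0509, 0.083]
tool_rot: [0.672, 0.741, -0.0, -0.0]
ft_force: [-0.3, -0.7, -0.1]
grip_width: 0.899
```

>>> {"op": "servo_tool", "data": {"commands": [{"slide": [0,0,0.01],"angular": [0,0,0]},{"slide": [0,0,0.03],"angular": [0,0,0]},{"slide": [0,0,0.06],"angular": [0,0,0]},{"slide": [0,0,0.09],"angular": [0,0,0]},{"slide": [0,0,0.12],"angular": [0,0,0]},{"slide": [-0.002,0.03,0.13],"angular": [0,0,0]},{"slide": [-0.004,0.06,0.13],"angular": [0,0,0]},{"slide": [-0.006,0.09,0.13],"angular": [0,0,0]},{"slide": [-0.01,0.12,0.13],"angular": [0,0,0]},{"slide": [-0.014,0.16,0.13],"angular": [0,0,0]},{"slide": [-0.016,0.19,0.13],"angular": [0,0,0]},{"slide": [-0.018,0.205,0.13],"angular": [0,0,0]},{"slide": [-0.018,0.205,0.13],"angular": [0,0,0]},{"slide": [-0.018,0.205,0.13],"angular": [0,0,0]}], "claw": 1}}

```text
time_s: 9.55
tool_pos: [0.6075, 0.1521, 0.2131]
tool_rot: [0.672, 0.74, -0.001, 0.0]
ft_force: [-0.1, -0.8, -0.2]
grip_width: 1.003
```

```bash
python3 - <<'E'
from h import *
import pickle
t=cam('top'); st=robot.get_state(); pickle.dump(t,open('t4.pkl','wb'))
print(st['time_s'],st['tool_pos'],st['tool_rot'],st['ft_force'],st['grip_width'])
a=t['image'][85:225,190:350]
cv2.imwrite('pics/t4.png',cv2.resize(a,None,fx=4,fy=4,interpolation=cv2.INTER_CUBIC))
E
```

```text
9.6 [0.60765823 0.15131228 0.21293989] [ 6.72591071e-01  7.40013259e-01 -1.19920340e-03  4.34444753e-04] [-0.69772848 -0.12855596 -0.95451477] 1.0004999371377348
```

View pics/t4.png

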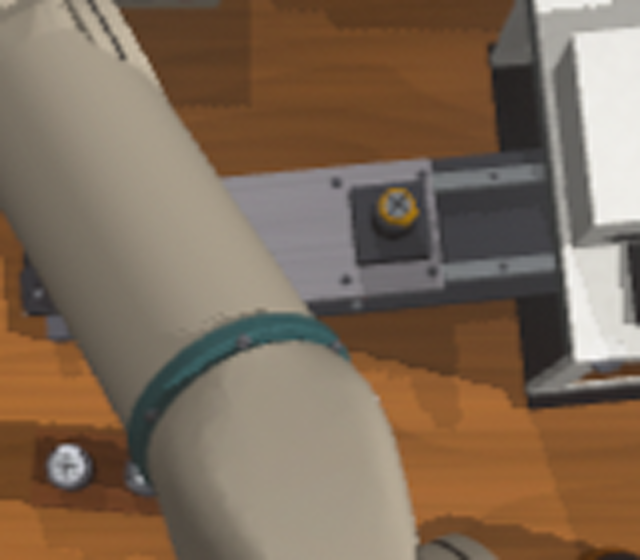

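The chuck stands upright in the socket, with the ring at (398,205) over the block. I close the jaws and lower behind the handle.

>>> {"op": "servo_tool", "data": {"commands": [{"slide": [-0.002,0,0],"angular": [0,0,0]},{"slide": [-0.002,0,0],"angular": [0,0,0]},{"slide": [-0.002,0,-0.01],"angular": [0,0,0]},{"slide": [-0.002,0,-0.02],"angular": [0,0,0]},{"slide": [-0.002,0,-0.035],"angular": [0,0,0]},{"slide": [-0.002,0,-0.05],"angular": [0,0,0]},{"slide": [-0.002,0,-0.07],"angular": [0,0,0]},{"slide": [-0.002,0,-0.09],"angular": [0,0,0]},{"slide": [-0.002,0,-0.11],"angular": [0,0,0]},{"slide": [-0.002,0,-0.125],"angular": [0,0,0]},{"slide": [-0.002,0,-0.135],"angular": [0,0,0]},{"slide": [-0.001,-0.01,-0.137],"angular": [0,0,0]},{"slide": [0,-0.02,-0.137],"angular": [0,0,0]},{"slide": [0,-0.022,-0.137],"angular": [0,0,0]},{"slide": [0,-0.022,-0.137],"angular": [0,0,0]},{"slide": [0,-0.022,-0.137],"angular": [0,0,0]}], "claw": 0}}

```text
time_s: 11.2
tool_pos: [0.6081, 0.1295, 0.0767]
tool_rot: [0.673, 0.74, -0.001, 0.001]
ft_force: [-0.2, 0.7, -0.6]
grip_width: 0.002
```

```bash
python3 - <<'E'
from h import *
c=cam('wrist','x.png'); st=robot.get_state()
print(st['time_s'],st['tool_pos'],st['ft_force'],st['grip_width'])
cv2.imwrite('pics/w5.png',c['image'])
E
```

```text
11.25 [0.60801466 0.12976847 0.07659081] [-0.96064848 -0.65155539 -0.81343039] 0.0051503189096247775
```

View pics/w5.png

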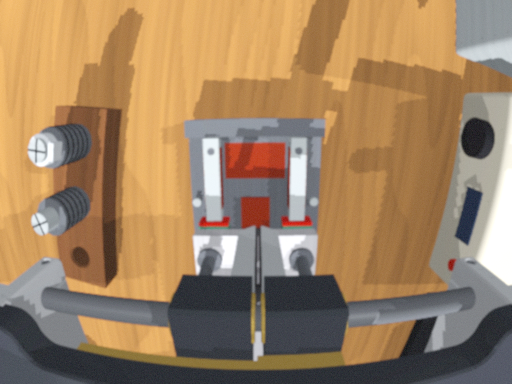

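The fingers are between the two posts (208,262) and (300,262), behind the bar and centred. I start pushing along (0.095,-0.995).

>>> {"op": "servo_tool", "data": {"commands": [{"slide": [0,-0.004,0],"angular": [0,0,0]},{"slide": [0.001,-0.008,0],"angular": [0,0,0]},{"slide": [0.001,-0.011,0],"angular": [0,0,0]},{"slide": [0.001,-0.013,0],"angular": [0,0,0]},{"slide": [0.001,-0.015,0],"angular": [0,0,0]},{"slide": [0.002,-0.017,0],"angular": [0,0,0]},{"slide": [0.002,-0.019,0],"angular": [0,0,0]},{"slide": [0.002,-0.021,0],"angular": [0,0,0]},{"slide": [0.002,-0.023,0],"angular": [0,0,0]}], "claw": 0}}

```text
time_s: 12.15
tool_pos: [0.6093, 0.1126, 0.0766]
tool_rot: [0.671, 0.741, 0.002, -0.002]
ft_force: [-1.2, 9.6, -1.6]
grip_width: 0.008
```

>>> {"op": "servo_tool", "data": {"commands": [{"slide": [0.001,-0.005,0],"angular": [0,0,0]},{"slide": [0.001,-0.009,0],"angular": [0,0,0]},{"slide": [0.001,-0.012,0],"angular": [0,0,0]},{"slide": [0.001,-0.015,0],"angular": [0,0,0]},{"slide": [0.002,-0.018,0],"angular": [0,0,0]},{"slide": [0.002,-0.021,0],"angular": [0,0,0]},{"slide": [0.002,-0.024,0],"angular": [0,0,0]},{"slide": [0.003,-0.027,0],"angular": [0,0,0]},{"slide": [0.003,-0.03,0],"angular": [0,0,0]}]}}

```text
time_s: 13.05
tool_pos: [0.6123, 0.0824, 0.0767]
tool_rot: [0.671, 0.741, 0.002, -0.002]
ft_force: [-1.3, 3.2, -0.3]
grip_width: 0.002
```

>>> {"op": "servo_tool", "data": {"commands": [{"slide": [0,-0.004,0],"angular": [0,0,0]},{"slide": [0.001,-0.008,0],"angular": [0,0,0]},{"slide": [0.001,-0.013,0],"angular": [0,0,0]},{"slide": [0.002,-0.018,0],"angular": [0,0,0]},{"slide": [0.002,-0.023,0],"angular": [0,0,0]},{"slide": [0.003,-0.028,0],"angular": [0,0,0]},{"slide": [0.003,-0.033,0],"angular": [0,0,0]},{"slide": [0.004,-0.038,0],"angular": [0,0,0]},{"slide": [0.004,-0.043,0],"angular": [0,0,0]},{"slide": [0.005,-0.047,0],"angular": [0,0,0]},{"slide": [0.005,-0.05,0],"angular": [0,0,0]},{"slide": [0.005,-0.052,0],"angular": [0,0,0]},{"slide": [0.005,-0.054,0],"angular": [0,0,0]}]}}

```text
time_s: 14.35
tool_pos: [0.6177, 0.0284, 0.0767]
tool_rot: [0.671, 0.741, 0.002, -0.002]
ft_force: [2.8, 3.5, -1.7]
grip_width: 0.008
```

>>> {"op": "servo_tool", "data": {"commands": [{"slide": [0,-0.002,0],"angular": [0,0,0]},{"slide": [0,-0.004,0],"angular": [0,0,0]},{"slide": [0,-0.006,0],"angular": [0,0,0]},{"slide": [0.001,-0.008,0],"angular": [0,0,0]},{"slide": [0.001,-0.01,0],"angular": [0,0,0]},{"slide": [0.001,-0.012,0],"angular": [0,0,0]},{"slide": [0.001,-0.012,0],"angular": [0,0,0]}]}}

```text
time_s: 15.05
tool_pos: [0.6187, 0.0157, 0.0768]
tool_rot: [0.672, 0.741, 0.002, -0.001]
ft_force: [0.7, 1.9, 0.9]
grip_width: 0.006
```

>>> {"op": "servo_tool", "data": {"commands": [{"slide": [0,-0.002,0],"angular": [0,0,0]},{"slide": [0,-0.004,0],"angular": [0,0,0]},{"slide": [0.001,-0.006,0],"angular": [0,0,0]},{"slide": [0.001,-0.007,0],"angular": [0,0,0]},{"slide": [0.001,-0.007,0],"angular": [0,0,0]}]}}

```text
time_s: 15.55
tool_pos: [0.6195, 0.008, 0.0767]
tool_rot: [0.672, 0.741, 0.002, -0.001]
ft_force: [-0.4, 2.0, 1.0]
grip_width: 0.004
```

>>> {"op": "servo_tool", "data": {"commands": [{"slide": [0,-0.0015,0],"angular": [0,0,0]},{"slide": [0,-0.003,0],"angular": [0,0,0]},{"slide": [0.001,-0.0045,0],"angular": [0,0,0]},{"slide": [0.001,-0.006,0],"angular": [0,0,0]}]}}

```text
time_s: 15.95
tool_pos: [0.6202, 0.0019, 0.0767]
tool_rot: [0.672, 0.741, 0.001, -0.002]
ft_force: [-1.2, 3.3, 1.7]
grip_width: 0.005
```

>>> {"op": "servo_tool", "data": {"commands": [{"slide": [0,-0.0015,0],"angular": [0,0,0]},{"slide": [0,-0.003,0],"angular": [0,0,0]},{"slide": [0.001,-0.0045,0],"angular": [0,0,0]},{"slide": [0.001,-0.006,0],"angular": [0,0,0]}]}}

```text
time_s: 16.35
tool_pos: [0.6208, -0.0043, 0.0767]
tool_rot: [0.672, 0.741, 0.001, -0.002]
ft_force: [-0.7, 3.5, 1.9]
grip_width: 0.005
```

>>> {"op": "servo_tool", "data": {"commands": [{"slide": [0,-0.0015,0],"angular": [0,0,0]},{"slide": [0,-0.003,0],"angular": [0,0,0]},{"slide": [0.001,-0.0045,0],"angular": [0,0,0]},{"slide": [0.001,-0.006,0],"angular": [0,0,0]}]}}

```text
time_s: 16.75
tool_pos: [0.6214, -0.01, 0.0767]
tool_rot: [0.672, 0.741, 0.001, -0.002]
ft_force: [-1.9, 4.9, 1.4]
grip_width: 0.009
```

>>> {"op": "servo_tool", "data": {"commands": [{"slide": [0,-0.001,0],"angular": [0,0,0]},{"slide": [0,-0.002,0],"angular": [0,0,0]},{"slide": [0,-0.003,0],"angular": [0,0,0]},{"slide": [0,-0.003,0],"angular": [0,0,0]},{"slide": [0,-0.003,0],"angular": [0,0,0]}]}}

```text
time_s: 17.25
tool_pos: [0.6215, -0.0114, 0.0767]
tool_rot: [0.671, 0.741, 0.002, -0.003]
ft_force: [-0.4, 6.2, 0.6]
grip_width: 0.007
```

>>> {"op": "servo_tool", "data": {"commands": [{"slide": [0,-0.001,0],"angular": [0,0,0]},{"slide": [0,-0.002,0],"angular": [0,0,0]},{"slide": [0,-0.003,0],"angular": [0,0,0]},{"slide": [0,-0.003,0],"angular": [0,0,0]},{"slide": [0,-0.003,0],"angular": [0,0,0]}]}}

```text
time_s: 17.75
tool_pos: [0.6216, -0.0117, 0.0767]
tool_rot: [0.671, 0.742, 0.003, -0.004]
ft_force: [-1.1, 8.0, 0.6]
grip_width: 0.006
```

Stiffness is now about 6 N/mm (0.3 mm for 1.8 N), so this is the bumper, with about 5 N on the stop. I back off and lift clear.

>>> {"op": "servo_tool", "data": {"commands": [{"slide": [0,0.003,0],"angular": [0,0,0]},{"slide": [0,0.01,0],"angular": [0,0,0]},{"slide": [-0.002,0.025,0],"angular": [0,0,0]},{"slide": [-0.004,0.045,0],"angular": [0,0,0]},{"slide": [-0.005,0.06,0.02],"angular": [0,0,0]},{"slide": [-0.005,0.07,0.06],"angular": [0,0,0]},{"slide": [-0.005,0.08,0.1],"angular": [0,0,0]},{"slide": [-0.005,0.1,0.13],"angular": [0,0,0]},{"slide": [-0.005,0.1,0.15],"angular": [0,0,0]},{"slide": [-0.005,0.1,0.15],"angular": [0,0,0]},{"slide": [-0.005,0.1,0.15],"angular": [0,0,0]}]}}

```text
time_s: 18.85
tool_pos: [0.6163, 0.0879, 0.2262]
tool_rot: [0.671, 0.742, 0.003, -0.004]
ft_force: [-0.5, -0.3, -0.5]
grip_width: 0.006
```

```bash
python3 - <<'E'
from h import *
t=cam('top'); s=cam('scene');st=robot.get_state()
print(st['time_s'],st['tool_pos'],st['ft_force'])
a=cv2.resize(t['image'][85:225,190:350],(480,420),interpolation=cv2.INTER_CUBIC)
b=cv2.resize(s['image'][100:300,220:370],(315,420),interpolation=cv2.INTER_CUBIC)
cv2.imwrite('pics/t6.png',np.hstack([a,b]))
E
```

```text
18.95 [0.61561267 0.08738753 0.2250287 ] [ 0.0230029  -0.02936237 -0.30448091]
```

View pics/t6.png

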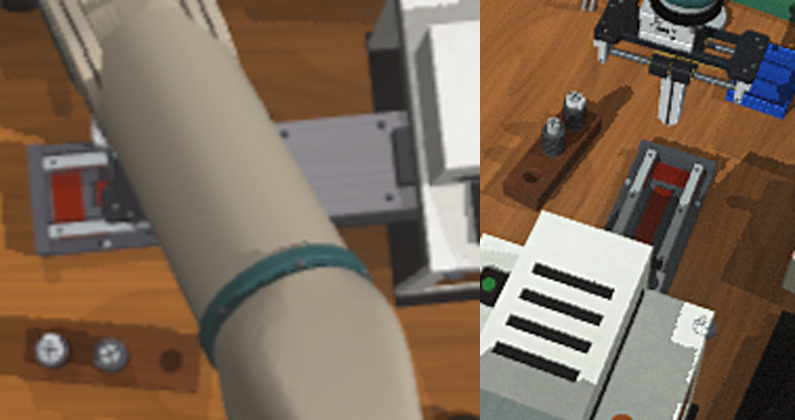

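The carriage is deep in the hood, with the block edge at (400,155). The other two chucks are in the rack and the gripper is clear, so I hand in.

```bash
python3 -c "
from plant import robot
print(robot.finish_job())"
```

```text
the job is handed in; nothing more can be done
None
```

I put the gold-ring chuck into the carriage socket, pushed the carriage into the hood onto the stop, let go and handed the job in at about 19 s of the 67 s allowed.

- **Chuck:** it came to rest at the expected height to within about 1 mm. It stood upright in the top view after I released it.
- **Carriage:** it broke free within the first 31 mm of pushing and then slid with about 3 N. I brought it onto the stop at about 15 mm/s or less, after roughly 124 mm of travel.
- **Stop:** the last push rose 1.8 N in 0.3 mm, which matches the firm bumper. The reading was 8 N at most, so about 5 N was on the stop itself.
- **Last look:** the wrist force was about zero and the gripper was clear. The silver and bare chucks were still in the rack.

The hood hid the gold chuck and the stop at the end. The chuck's final seating inside and the home position are therefore inferred from force and travel, not seen. The last pictures were crops around the rack, slide and hood front, so I did not check all the bystanders again. No check failed. The early scene-camera estimate of the gold ring was about 9 mm off in y; I used the top and wrist cameras, which agreed.

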